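Switch the demonstration air valve to the bottle

TASK

The air valve on the bench is shut: its pointer sits in the front notch of the notched ring. Pull the black knob straight up to unlock it, turn it round, letting go part-way to take a fresh grip, until the pointer stands over the notch of the brass outlet at which the broad-shouldered bottle stands (not the one with the conical flask), and push the knob fully home so that the pointer is locked down in that notch. Leave the bottle, flask, beaker and jar where they are, and let go of the knob.

Things in the scene. Friction and masses are not known exactly. Their poses are not given: they have to be found in the camera images.
- valve: The air valve, fixed to the bench: a round white housing, 200 mm across, 70 mm high, with a notched dark steel ring and a black bar knob on top and two brass outlet nozzles on its rear side. Origin: centre of its underside, on the knob's vertical axis. z up, x from its front to its rear, y to its left. It may stand anywhere on the bench, turned up to 30 degrees either way.
- front_notch (a point): Middle of the front notch of the ring, 47 mm from the axis, level with the ring's flat top, 86 mm above the bench. The ring runs from 40 to 54 mm off the axis; its three notches, 24 mm wide and 16 mm deep, lie at the front (valve's -x) and at 155 degrees from it either way, in line with the two outlets.
- outlet_left (a point): Tip of the left-hand brass outlet nozzle (14 mm thick), 135 mm from the axis and 40 mm above the bench, on the +y side of the valve's rear.
- outlet_right (a point): Tip of the right-hand brass outlet nozzle, likewise, on the -y side of the valve's rear.
- knob_grip (a point): Centre of the black bar grip of the knob, on the knob's axis: a bar 84 mm long, 22 mm wide and 32 mm high, 114 mm above the bench when the knob is home (underside 98, top 130 mm). Its x axis lies along the bar; the steel pointer under the bar points along its -x. The knob weighs about 230 g.
- pointer_tip (a point): Outer end of the steel pointer (a round bar 14 mm thick, in line with the black bar and 34.5 mm below its centre), 92 mm from the axis. With the knob home the pointer lies in a notch of the ring, with 5 mm to spare on each side (0.1 rad), so the knob cannot turn.
- knob_pull (a joint): How far the knob is pulled up out of the housing, in m: 0 is home (at its stop), 0.024 is fully out (at its stop). The pointer rides clear of the ring above about 0.015. Stiff: about 9 N to pull up, 4 N to push down, and it stays where it is left. If the pointer stands over the solid ring the knob cannot go below about 0.0135.
- knob_turn (a joint): Turn of the knob, in rad: 0 with the pointer at the front notch (shut), positive anticlockwise seen from above. +2.705 (155 degrees) brings the pointer to the right-hand outlet (-y side), -2.705 to the left-hand outlet (+y side); stops at +-2.85, so it cannot pass through the rear. It turns with about 0.08 N m of friction and stays where it is left.
- bottle_mid (a point): Centre, half-way up, of the broad-shouldered clear glass bottle with a stopper (96 mm across, 140 mm tall), standing upright about 75 mm beyond the tip of one of the two outlets, either one. It tells which outlet is wanted. Loose; not to be moved.
- flask_mid (a point): Centre, half-way up, of the clear glass conical flask (88 mm across at the foot, 135 mm tall), standing at the other outlet. Loose; not to be moved.
- beaker_mid (a point): Centre, half-way up, of a clear glass beaker (72 mm across, 95 mm tall) standing about 190 mm to the left of the knob's axis. Not to be moved.
- jar_mid (a point): Centre, half-way up, of a white screw-top jar (64 mm across, 85 mm tall) standing about 190 mm to the right of the knob's axis. Not to be moved.
There are look-alikes about, which are no part of the job. Leave any orange look-alike of the part that bears bottle_mid alone.

How it is judged (in metres and radians):
On the way, in this order (a step that is already met when the one before it is completed fails the run):
1. the knob is pulled up out of the front notch (more than 16 mm) (value of joint knob_pull above 0.016 m and value of joint knob_turn between -0.3 and 0.3 rad), for 0.05 s.
2. the knob, still pulled out, is left part-way round (0.5 to 2.5 rad from shut, towards the bottle's outlet) with the fingers off it: the fresh grip (value of joint knob_pull above 0.012 m and contact force between the fingers and knob_turn below 0.1 N and ((y of bottle_mid in the frame of valve below 0 m and value of joint knob_turn between 0.5 and 2.5 rad) or (y of bottle_mid in the frame of valve above 0 m and value of joint knob_turn between -2.5 and -0.5 rad))), for 0.1 s.
3. the pointer, still pulled out, is brought to the notch of the bottle's outlet (within 0.15 rad) (value of joint knob_pull above 0.008 m and ((y of bottle_mid in the frame of valve below 0 m and value of joint knob_turn between 2.555 and 2.855 rad) or (y of bottle_mid in the frame of valve above 0 m and value of joint knob_turn between -2.855 and -2.555 rad))).
At the end, for the whole second after the job is handed in: The knob is home (pulled out less than 4 mm) with its pointer locked in the notch of the outlet at which the broad-shouldered bottle stands (within 0.15 rad), at rest and released; bottle, flask, beaker and jar stand where they stood (none has moved more than 20 mm) (value of joint knob_pull below 0.004 m and ((y of bottle_mid in the frame of valve below 0 m and value of joint knob_turn between 2.555 and 2.855 rad) or (y of bottle_mid in the frame of valve above 0 m and value of joint knob_turn between -2.855 and -2.555 rad)) and velocity of joint knob_turn between -0.05 and 0.05 rad/s); the robot touches nothing.
It fails at once if the bottle is moved by more than 20 mm (distance of bottle_mid from where it was at the start of the episode above 0.02 m).
It fails at once if the flask is moved by more than 20 mm (distance of flask_mid from where it was at the start of the episode above 0.02 m).
It fails at once if the beaker is moved by more than 20 mm (distance of beaker_mid from where it was at the start of the episode above 0.02 m).
It fails at once if the screw-top jar is moved by more than 20 mm (distance of jar_mid from where it was at the start of the episode above 0.02 m).
It also fails if it takes over 48 s, if anything falls off the work surface, if the arm or the gripper's body presses on something with over 40 N, if the wrist force passes 120 N, or if a joint passes its speed limit or range.

ROBOT

A 6-joint arm with a two-finger parallel gripper is mounted at the origin on the work surface. World frame = base frame: x ahead of the robot, y to its left, z up, the work surface at z = 0. Lengths are in mm, angles in rad, forces in N, time in s.
With the tool pointing down it reaches from about 250 to 725 mm from the base axis. Payload 4 kg.
Tool frame: the origin (TCP) lies midway between the tips of the shut fingers; the grasp point (between the pads) lies 19 mm behind it; z points along the fingers, y is the line along which they close (so a half turn about z gives the same grasp; the last joint's range is limited). The gripper opens to 85 mm and grips with 20 to 120 N. Pads are 22 mm wide; open, the fingers measure 114 mm over their backs; the gripper's body (76 mm by 85 mm) begins 54 mm behind the grasp point. The pads swing forward as they close: fully open they stand 13 mm farther back than shut.
Start: joints at [1.152, 0.241, 0.005, 1.335, 0, 1.571], TCP at [203.33, 456.789, 231.306] pointing down, gripper open.
Joint ranges: [-2.72, 2.72], [-1.05, 1.87], [-1.09, 1.28], [-1.99, 2.15], [-1.42, 1.44], [-3.14, 3.14]. Speed limits (rad/s): [2.79, 2.79, 3.14, 3.14, 3.14, 3.14].

INTERFACE

Orientations are given as a 3x3 rotation matrix whose columns are the frame's x, y, z axes.
In Python, from rig import r gives the robot as it stands. The module is installed in compiled form; this text tells all that it offers.
- The arm moves only by the tool play_rows, never from a script. Its argument "rows" is one flat list of numbers, 7 for each row, row after row: the shift along the tool's x, y, z in m, then the turn, a rotation vector about the tool's x, y, z in degrees, then the finger opening in m, from 0 to 0.0854. A call has 1 to 12 rows; each row is the pose to reach, as a shift and turn from the pose commanded when the call began, along the tool's axes at that moment; what a row does not reach only later rows make up. A row lasts 1/8 s, in which the tool goes at most 62.5 mm and 10.7 degrees, less where a joint would pass 70% of its speed; a pose out of reach is approached as far as the arm can. A call with a gripper value outside its range is refused whole. The fingers move at their own pace and stop on an object; "squeeze" is the grip in N (left out, the last holds). Time passes only in rows, so rows that repeat a pose let the fingers close. It gives the time, the measured TCP pose, the force, the opening and the grip force at its end, in the units of the state.
- r.read_state(): the state, without advancing time (a new reading comes with each control period).
- r.capture(name): name is "scene" or "top"; returns the picture (384x512x3 uint8, red, green, blue); there is no depth.
- r.calibration(name): a dict with "mtx" (3x3 intrinsics, pixels), "k1" (the pictures are not rectified: a ray, as slopes to the right and down, at radius r is drawn at 1 + k1 r^2 times it, then the intrinsics apply), "R" (3x3) and "t" (3): a world point X has camera coordinates R X + t. Camera axes: x right, y down, z forward; pixel columns grow to the right and rows downward; lengths in mm; the calibration is good to about 2 mm. A picture is of the moment at which its call begins. calibration takes no time and is no camera call.
- r.sign_off(): hands the job in; it is judged then, once.
The state is a dict: "clock": time; "joint_positions": joint angles; "joint_velocities": joint speeds; "joint_torque": joint torques, N m; "tool_pos": TCP position; "ee_rot": TCP orientation; "force": force on the tool from outside, world axes, zero at the start; "torque": the same for the moment, N m; "gripper_width": finger opening in mm; "grip_force": force on a finger pad.
Only numpy, scipy, OpenCV 4.12 (cv2) and the standard library are available. Lean on these libraries where they do the work, as an engineer would, in place of code of your own. Each camera call takes 0.05 s, during which the arm holds its last target. There are 200 camera calls.

## Working session

There is one attempt and no reset: what is moved stays moved. The work goes in short steps, Python scripts to look and compute and a tool call to move; the robot and the scene stay as the last step left them, time stands still between calls to the robot, and variables do not carry over. Pictures are saved under pics/ and viewed, at most 10 in all, crops included, and the job is handed in when it is done.

Besides the shell and the picture viewer there is one more tool, called in YAML: its name, and indented under it one key for each argument. play_rows: Moves the arm, as the interface text tells. Its arguments: {"type":"object","properties":{"rows":{"type":"array","items":{"type":"number"}},"squeeze":{"type":"number"}},"required":["rows"]}

```bash
mkdir -p pics
python3 - <<'E'
from rig import r
import cv2,numpy as np
for n in("scene","top"):
    cv2.imwrite(f"pics/{n}0.png",r.capture(n)[:,:,::-1])
    c=r.calibration(n);print(n,c)
s=r.read_state();print(s["clock"],s["tool_pos"],s["ee_rot"],s["gripper_width"])
E
```

```text
scene {'mtx': array([[375.06695847,   0.        , 255.6194473 ],
       [  0.        , 375.06695847, 189.85702822],
       [  0.        ,   0.        ,   1.        ]]), 'k1': -0.018778261779724532, 'R': array([[-0.30044963,  0.95349322,  0.02409754],
       [ 0.52937835,  0.18771902, -0.82735732],
       [-0.79340316, -0.23582249, -0.56115878]]), 't': array([ 222.33805219, -215.95773493, 1521.31641995])}
top {'mtx': array([[359.5870506 ,   0.        , 250.4696509 ],
       [  0.        , 359.5870506 , 187.50071486],
       [  0.        ,   0.        ,   1.        ]]), 'k1': -0.07569428004826446, 'R': array([[ 0.10536033, -0.99442148, -0.00501184],
       [-0.97166697, -0.10187457, -0.21327183],
       [ 0.21157152,  0.02734023, -0.97698004]]), 't': array([-81.48100647, 611.49701493, 862.11175879])}
0.1 [203.11576567 456.30534293 230.51200798] [[-9.13577749e-01  4.06663436e-01 -7.39038895e-04]
 [ 4.06664107e-01  9.13576239e-01 -1.66106444e-03]
 [-3.25797463e-07 -1.81805210e-03 -9.99998347e-01]] 85.25364508123944
```

View pics/scene0.png

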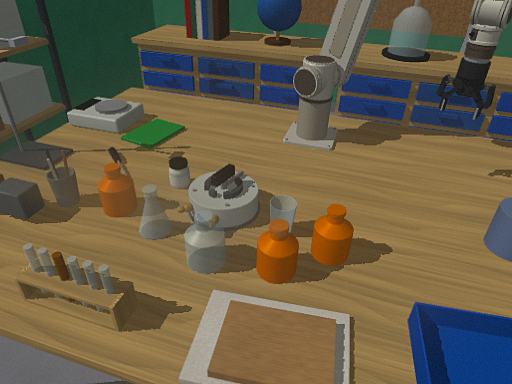

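View pics/top0.png

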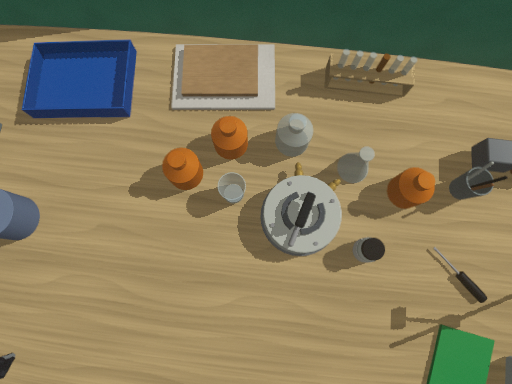

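The scene camera shows the valve at about (224,198). In the top view it is at (302,214), with outlets at (299,168) and (336,183). The bottle candidates in the top view are orange at (230,137), (182,168) and (412,188), and clear, broad-shouldered and stoppered at (294,135). The clear one fits, because the orange ones are look-alikes. The conical flask is at (355,168). I'll confirm with one enlarged crop.

Run:
```python
import cv2
a=cv2.imread("pics/top0.png")[110:270,210:410]
cv2.imwrite("pics/crop0.png",cv2.resize(a,None,fx=3.75,fy=3.75,interpolation=cv2.INTER_CUBIC))
```

```text
(no output)
```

View pics/crop0.png

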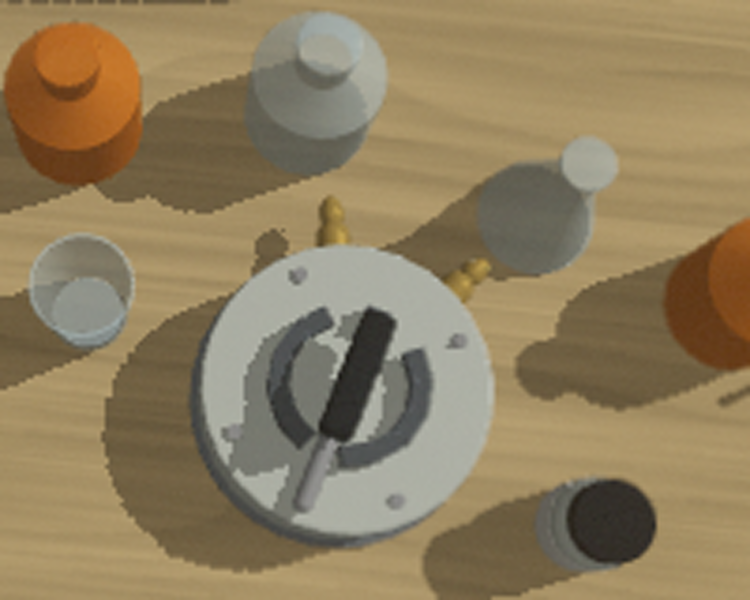

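The crop shows the clear broad-shouldered bottle at (315,95), standing at the left outlet with its tip at (330,205). The conical flask is at (545,205), at the right outlet with its tip at (483,265). So the turn is negative, to -2.705 (clockwise). The knob bar's top runs from (383,312) to (335,435), and the pointer tip is at (303,508).

```bash
cat > h.py <<'E'
from rig import r
import numpy as np,cv2
def w(n,u,v,z):
    c=r.calibration(n);K=c["mtx"];d=np.array([c["k1"],0,0,0])
    p=cv2.undistortPoints(np.array([[[u,v]]],float),K,d)[0,0]
    ray=c["R"].T@np.array([p[0],p[1],1]);C=-c["R"].T@c["t"]
    return (C+ray*(z-C[2])/ray[2])[:2]
E
python3 - <<'E'
from h import *
f=lambda u,v,z:w("top",210+(u+.5)/3.75-.5,110+(v+.5)/3.75-.5,z)
a=f(383,312,130);b=f(335,435,130);print("bar",a,b,(a+b)/2,np.linalg.norm(a-b))
d=a-b;print("bar yaw",np.degrees(np.arctan2(d[1],d[0])))
p=f(303,508,79.5);print("tip",p)
ps=[f(*q,70) for q in[(200,390),(493,390),(346,246),(346,535)]];print("housing",ps,(ps[0]+ps[1])/2,(ps[2]+ps[3])/2)
for n,q in dict(oL=(330,203,45),oR=(485,266,45),bot=(328,45,140),beak=(82,285,95),jar=(612,521,85),flask=(589,163,135)).items():print(n,f(*q))
print("scene bar",w("scene",212,187,130),w("scene",231,170,130))
E
```

```text
bar [ 605.06445848 -165.99322744] [ 523.53751453 -141.57626536] [ 564.3009865 -153.7847464] 85.10482140877212
bar yaw -16.672727499799134
tip [ 479.67028878 -130.41692716]
housing [array([551.77790152, -55.61133296]), array([ 572.22569409, -252.98441211]), array([ 661.97998996, -146.10268365]), array([ 465.54127634, -161.17664562])] [ 562.0017978  -154.29787254] [ 563.76063315 -153.63966463]
oL [ 699.1080383  -135.23371063]
oR [ 664.48056186 -248.45802301]
bot [ 778.62548442 -116.24835143]
beak [610.14380786  29.94166495]
jar [ 491.09897675 -332.75835623]
flask [ 717.24447257 -293.20873605]
scene bar [ 650.25364047 -149.63608441] [ 554.39772885 -133.37720309]
```

Axis ≈ (563,-154), valve yaw ≈ -17°. I need the closing line at yaw 73°; it is at 66° now, so I'll travel above the valve at height and turn -7° about tool z.

play_rows:
  rows: [-0.025,-0.018,0,0,0,-0.6,0.085,-0.075,-0.054,0,0,0,-1.2,0.085,-0.13,-0.093,0,0,0,-1.8,0.085,-0.185,-0.132,0,0,0,-2.4,0.085,-0.24,-0.171,0,0,0,-3,0.085,-0.295,-0.21,0,0,0,-3.6,0.085,-0.35,-0.249,0,0,0,-4.2,0.085,-0.405,-0.288,0,0,0,-4.8,0.085,-0.46,-0.327,0,0,0,-5.4,0.085,-0.515,-0.366,0,0,0,-6,0.085,-0.56,-0.4,0,0,0,-6.6,0.085,-0.577,-0.412,0,0,0,-7,0.085]
  squeeze: 40

```text
clock: 1.6
tool_pos: [563.4, -156.5, 230.6]
ee_rot: [[-0.956, 0.293, -0.001], [0.293, 0.956, 0.0], [0.001, 0.0, -1.0]]
force: [0.7, 0.8, -0.4]
gripper_width: 85.1
grip_force: 0.0
```

play_rows:
  rows: [0,0,0,0,0,0,0.085,0,0,0,0,0,0,0.085]

```text
clock: 1.85
tool_pos: [562.2, -154.0, 230.4]
ee_rot: [[-0.956, 0.293, -0.002], [0.293, 0.956, 0.001], [0.002, 0.0, -1.0]]
force: [-0.1, -0.1, -0.1]
gripper_width: 85.1
grip_force: 0.0
```

Run:
```python
from h import *
s=r.read_state();print(s["clock"],s["tool_pos"],s["ee_rot"].round(4),np.round(s["joint_positions"],3),s["force"])
R=s["ee_rot"];print("yaw y",np.degrees(np.arctan2(R[1,1],R[0,1])),"to axis in tool mm",R.T@(np.array([563.3,-154,231])-s["tool_pos"]))
a=r.capture("top")[110:270,210:410,::-1];cv2.imwrite("pics/top1.png",cv2.resize(a,None,fx=3.75,fy=3.75,interpolation=cv2.INTER_CUBIC))
```

```text
1.85 [ 562.22155328 -153.99235653  230.41388553] [[-9.562e-01  2.927e-01 -2.100e-03]
 [ 2.927e-01  9.562e-01  1.000e-03]
 [ 2.300e-03  3.000e-04 -1.000e+00]] [-0.268  0.41   0.241  1.404  0.     0.03 ] [-0.07255926 -0.07065199 -0.09639348]
yaw y 72.9774116390443 to axis in tool mm [-1.03208222  0.30859568 -0.5883969 ]
```

View pics/top1.png

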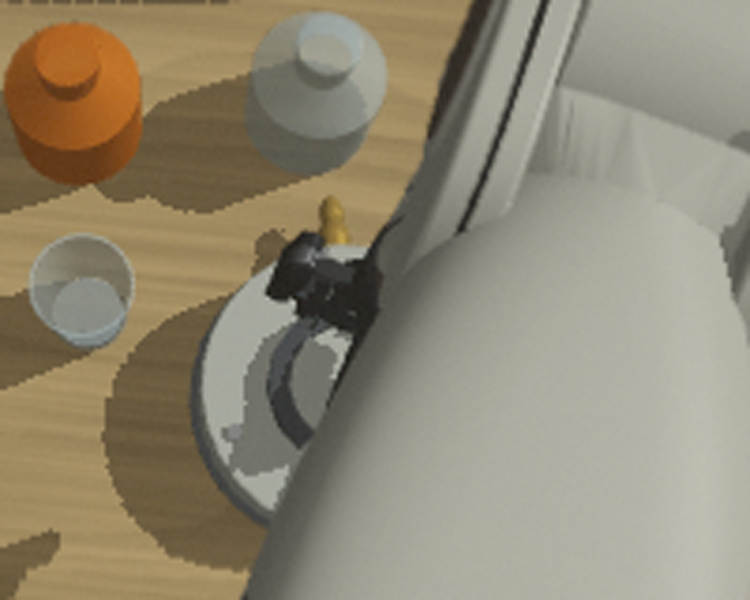

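The arm hides the valve from above, but the pose matches the measured axis and yaw. The joints have room for the whole clockwise turn (J6 = 0.03 now). Next I descend and grip.

play_rows:
  rows: [-0.001,0,0.03,0,0,0,0.085,-0.001,0,0.07,0,0,0,0.085,-0.001,0,0.105,0,0,0,0.085,-0.001,0,0.125,0,0,0,0.085,-0.001,0,0.134,0,0,0,0.085,-0.001,0,0.134,0,0,0,0.06,-0.001,0,0.134,0,0,0,0.04,-0.001,0,0.134,0,0,0,0.03,-0.001,0,0.134,0,0,0,0.02,-0.001,0,0.134,0,0,0,0.01,-0.001,0,0.134,0,0,0,0.01,-0.001,0,0.134,0,0,0,0.01]
  squeeze: 50

```text
clock: 3.4
tool_pos: [564.6, -154.2, 98.4]
ee_rot: [[-0.956, 0.292, 0.002], [0.292, 0.956, 0.0], [-0.002, 0.001, -1.0]]
force: [0.5, 2.4, 5.1]
gripper_width: 21.7
grip_force: 49.7
```

Gripped at 21.7 mm, which is the bar width. Next I pull straight up.

play_rows:
  rows: [0,0,-0.004,0,0,0,0.01,0,0,-0.008,0,0,0,0.01,0,0,-0.012,0,0,0,0.01,0,0,-0.016,0,0,0,0.01,0,0,-0.019,0,0,0,0.01,0,0,-0.022,0,0,0,0.01,0,0,-0.022,0,0,0,0.01,0,0,-0.022,0,0,0,0.01]

```text
clock: 4.4
tool_pos: [564.5, -154.2, 118.1]
ee_rot: [[-0.956, 0.292, 0.0], [0.292, 0.956, 0.001], [0.0, 0.001, -1.0]]
force: [4.8, 1.6, -6.4]
gripper_width: 21.5
grip_force: 49.3
```

Risen 19.7 mm. Now I turn clockwise (+ about tool z), first part to check the forces.

play_rows:
  rows: [0,0,0,0,0,4,0.01,0,0,0,0,0,10,0.01,0,0,0,0,0,16,0.01,0,0,0,0,0,22,0.01,0,0,0,0,0,28,0.01,0,0,0,0,0,34,0.01,0,0,0,0,0,40,0.01,0,0,0,0,0,40,0.01]

```text
clock: 5.4
tool_pos: [564.4, -154.3, 118.1]
ee_rot: [[-0.544, 0.839, 0.0], [0.839, 0.544, 0.001], [0.001, 0.0, -1.0]]
force: [5.1, 1.1, -7.1]
gripper_width: 21.2
grip_force: 49.3
```

Run:
```python
from h import *
s=r.read_state();R=s["ee_rot"];print(s["tool_pos"],"yaw y",np.degrees(np.arctan2(R[1,1],R[0,1])),s["force"],s["torque"],s["gripper_width"],s["joint_positions"][5])
c=r.calibration("scene");p=cv2.projectPoints(np.array([[563.,-154,100]]),cv2.Rodrigues(c["R"])[0],c["t"],c["mtx"],np.array([c["k1"],0,0,0]))[0][0,0];print(p)
x,y=int(p[0])-70,int(p[1])-65
a=r.capture("scene")[y:y+110,x:x+140,::-1];cv2.imwrite("pics/sc2.png",cv2.resize(a,None,fx=5,fy=5,interpolation=cv2.INTER_CUBIC))
```

```text
[ 564.37398113 -154.30880595  118.05527258] yaw y 32.97079494521865 [ 5.13799453  1.06616318 -7.11381378] [ 0.18438587 -1.08776771 -0.10393835] 21.244947570702447 0.7280882838621294
[223.18105263 179.34721649]
```

View pics/sc2.png

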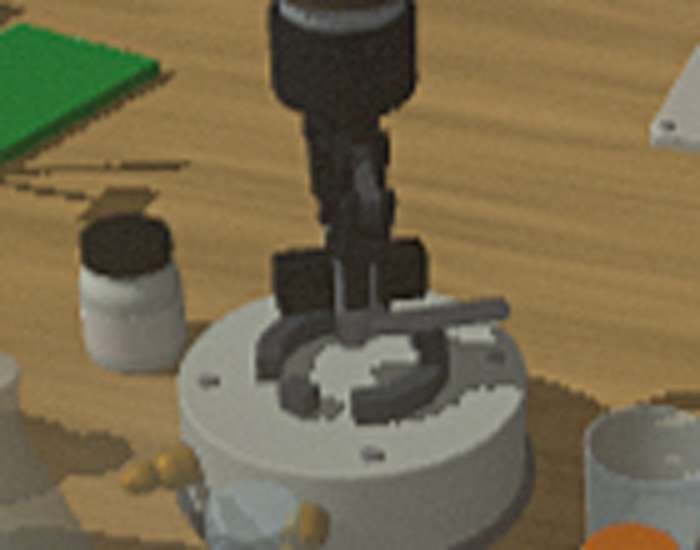

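The knob is out and following the grip: the pointer is at crop (500,308), swung about 40° toward the beaker side and clear of the ring. I'll turn to about 80°, then let go for the fresh grip.

play_rows:
  rows: [0,0,0,0,0,5,0.01,0,0,0,0,0,12,0.01,0,0,0,0,0,19,0.01,0,0,0,0,0,26,0.01,0,0,0,0,0,33,0.01,0,0,0,0,0,40,0.01,0,0,0,0,0,40,0.01,0,0,0,0,0,40,0.03,0,0,0,0,0,40,0.05,0,0,0,0,0,40,0.05,0,0,0,0,0,40,0.05,0,0,0,0,0,40,0.05]

```text
clock: 6.95
tool_pos: [563.8, -154.6, 119.4]
ee_rot: [[0.122, 0.993, 0.0], [0.993, -0.122, -0.0], [-0.0, 0.0, -1.0]]
force: [0.2, -0.1, -0.6]
gripper_width: 50.1
grip_force: 0.0
```

Run:
```python
from h import *
s=r.read_state();R=s["ee_rot"];print(s["tool_pos"],"yaw y",np.degrees(np.arctan2(R[1,1],R[0,1])),s["force"],s["torque"],s["gripper_width"],s["grip_force"],s["joint_positions"][5])
a=r.capture("scene")[114:224,153:293,::-1];cv2.imwrite("pics/sc3.png",cv2.resize(a,None,fx=5,fy=5,interpolation=cv2.INTER_CUBIC))
```

```text
[ 563.81600608 -154.61475176  119.44902588] yaw y -6.994094528957573 [ 0.18873069 -0.13934328 -0.55858445] [-0.00951105  0.04520969 -0.01917484] 50.11030855920298 0.0 1.4252675192822102
```

View pics/sc3.png

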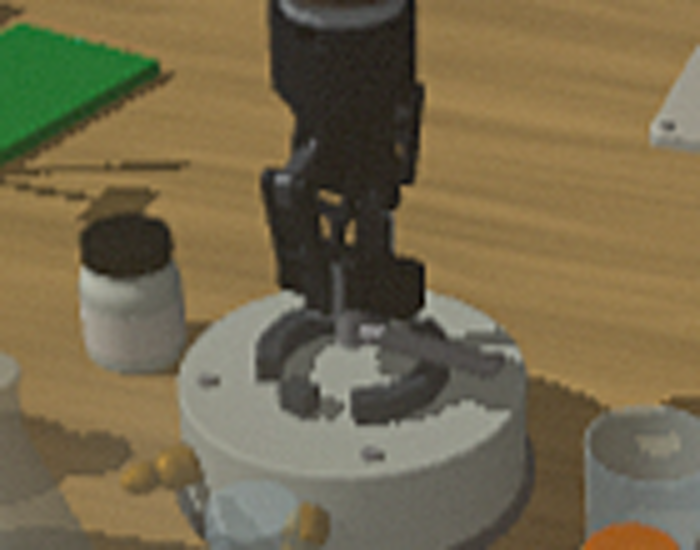

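Fingers are off (50 mm, 0 N). The pointer stayed out over the ring at crop (490,362), about 80° round. Now I regrip, with a 1 mm centring shift, and turn the remaining 75°.

play_rows:
  rows: [0,0.001,0,0,0,0,0.05,0,0.001,0,0,0,0,0.03,0,0.001,0,0,0,0,0.01,0,0.001,0,0,0,0,0.01,0,0.001,0,0,0,0,0.01,0,0.001,0,0,0,0,0.01]

```text
clock: 7.75
tool_pos: [564.5, -154.6, 119.3]
ee_rot: [[0.122, 0.993, -0.001], [0.993, -0.122, 0.0], [0.0, -0.001, -1.0]]
force: [-1.0, 0.5, 1.7]
gripper_width: 21.3
grip_force: 52.2
```

play_rows:
  rows: [0,0,0,0,0,5,0.01,0,0,0,0,0,12,0.01,0,0,0,0,0,19,0.01,0,0,0,0,0,26,0.01,0,0,0,0,0,33,0.01,0,0,0,0,0,40,0.01,0,0,0,0,0,47,0.01,0,0,0,0,0,54,0.01,0,0,0,0,0,61,0.01,0,0,0,0,0,68,0.01,0,0,0,0,0,75,0.01,0,0,0,0,0,75,0.01]

```text
clock: 9.25
tool_pos: [564.1, -154.3, 119.2]
ee_rot: [[0.99, 0.141, -0.002], [0.141, -0.99, 0.001], [-0.001, -0.001, -1.0]]
force: [-4.6, 2.1, 3.2]
gripper_width: 21.4
grip_force: 52.3
```

Run:
```python
from h import *
s=r.read_state();R=s["ee_rot"];print(s["tool_pos"],"yaw y",np.degrees(np.arctan2(R[1,1],R[0,1])),s["force"],s["torque"],s["gripper_width"],s["grip_force"],s["joint_positions"][5])
a=r.capture("scene")[114:224,153:293,::-1];cv2.imwrite("pics/sc4.png",cv2.resize(a,None,fx=5,fy=5,interpolation=cv2.INTER_CUBIC))
```

```text
[ 564.0970397  -154.25909675  119.24145167] yaw y -81.9210514160369 [-4.63189648  2.10941604  3.17669708] [ 0.26256351  0.78766829 -0.0743803 ] 21.355557178541037 52.29265809059143 2.7334958072145485
```

View pics/sc4.png

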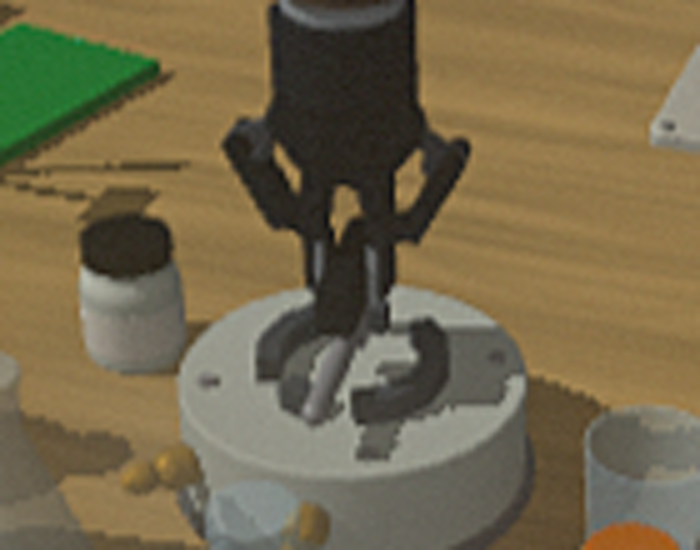

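The pointer tip is at crop (312,412) and appears just left of the middle of the outlet-side notch. I'll check numerically what angle that is.

Run:
```python
from h import *
c=r.calibration("scene")
def pj(X):
    p=cv2.projectPoints(np.array([X],float),cv2.Rodrigues(c["R"])[0],c["t"],c["mtx"],np.array([c["k1"],0,0,0]))[0][0,0]
    return ((p-[153,114]+.5)*5-.5).round(0)
for a in (-2,3,8,13,18):
    q=np.radians(a);u=np.array([np.cos(q),np.sin(q)])
    print(a,"tip",pj([*(np.array([564,-154])+92*u),99.5]),"mid47 up",pj([*(np.array([564,-154])+47*u),99.5]),"notch",pj([*(np.array([564,-154])+47*u),86]),"outlet",pj([*(np.array([564,-154])+135*u),40]))
for a in(-43,-38):
    q=np.radians(a);print("R",a,pj([564+135*np.cos(q),-154+135*np.sin(q),40]))
```

```text
-2 tip [282. 418.] mid47 up [317. 374.] notch [318. 394.] outlet [252. 555.]
3 tip [296. 421.] mid47 up [325. 375.] notch [325. 396.] outlet [272. 560.]
8 tip [311. 423.] mid47 up [332. 376.] notch [333. 397.] outlet [294. 563.]
13 tip [326. 425.] mid47 up [339. 377.] notch [340. 397.] outlet [316. 566.]
18 tip [341. 425.] mid47 up [347. 377.] notch [347. 398.] outlet [339. 566.]
R -43 [133. 482.]
R -38 [141. 494.]
```

The tip agrees with the 8° direction (expected (311,423)), and the right outlet at -43° matches, so the pointer is over the left notch. Next I push down.

play_rows:
  rows: [0,0,0.003,0,0,0,0.01,0,0,0.006,0,0,0,0.01,0,0,0.009,0,0,0,0.01,0,0,0.012,0,0,0,0.01,0,0,0.015,0,0,0,0.01,0,0,0.018,0,0,0,0.01,0,0,0.02,0,0,0,0.01,0,0,0.021,0,0,0,0.01,0,0,0.022,0,0,0,0.01,0,0,0.022,0,0,0,0.01]

```text
clock: 10.55
tool_pos: [564.3, -154.3, 99.7]
ee_rot: [[0.99, 0.141, 0.0], [0.141, -0.99, 0.0], [0.0, -0.0, -1.0]]
force: [-9.3, 3.7, 14.8]
gripper_width: 21.1
grip_force: 54.2
```

Down 19.5 mm with the force climbing, as at a stop. I'll press a touch more to confirm, then release and rise.

play_rows:
  rows: [0,0,0.001,0,0,0,0.01,0,0,0.002,0,0,0,0.01,0,0,0.002,0,0,0,0.01]

```text
clock: 10.92
tool_pos: [564.4, -154.3, 99.6]
ee_rot: [[0.99, 0.141, 0.002], [0.141, -0.99, 0.0], [0.002, 0.0, -1.0]]
force: [-12.0, 4.0, 24.5]
gripper_width: 21.1
grip_force: 55.5
```

play_rows:
  rows: [0,0,-0.003,0,0,0,0.03,0,0,-0.003,0,0,0,0.05,0,0,-0.003,0,0,0,0.07,0,0,-0.003,0,0,0,0.08,0,0,-0.003,0,0,0,0.08,0,0,-0.02,0,0,0,0.08,0,0,-0.05,0,0,0,0.08,0,0,-0.09,0,0,0,0.08,0,0,-0.13,0,0,0,0.08,0,0,-0.15,0,0,0,0.08,0,0,-0.15,0,0,0,0.08]

```text
clock: 12.3
tool_pos: [566.0, -155.0, 247.2]
ee_rot: [[0.99, 0.139, 0.004], [0.139, -0.99, -0.001], [0.004, 0.002, -1.0]]
force: [0.3, 0.1, -0.3]
gripper_width: 79.7
grip_force: 0.0
```

Run:
```python
from h import *
s=r.read_state();print(s["tool_pos"],s["force"],s["gripper_width"],s["joint_positions"][5])
a=r.capture("scene")[114:224,153:293,::-1];cv2.imwrite("pics/sc5.png",cv2.resize(a,None,fx=5,fy=5,interpolation=cv2.INTER_CUBIC))
```

```text
[ 566.00234854 -154.97392899  247.18567157] [ 0.34027521  0.12412092 -0.25315237] 79.72517524352723 2.734542233389662
```

View pics/sc5.png

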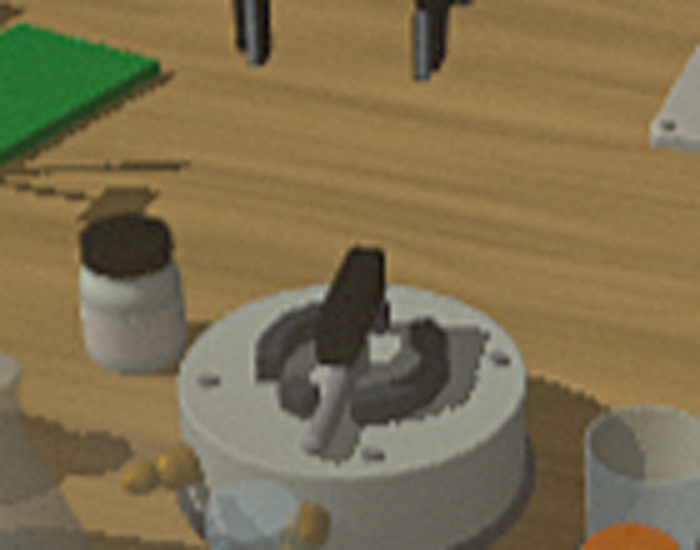

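The knob is home: the pointer tip is at crop (312,440), about 28 px (roughly 20 mm) lower, lying between the ring segments toward the left outlet. The fingers are clear, and the bottle, flask, beaker and jar are undisturbed.

```bash
python3 -c "
from rig import r
print(r.sign_off())"
```

```text
the job is handed in; nothing more can be done
None
```

The job is handed in: the knob was pulled up, turned to the left-hand outlet (where the clear broad-shouldered bottle stands) with one fresh grip part-way, pushed home and released; no verdict came back.

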